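# Seat the weighing pan and hold a garlic bulb over it in the tongs

## Task

Set the round copper weighing pan squarely on the middle of the portion scale's round platform and let go of it. Then take the green-handled tongs, close them on the garlic bulb that stands alone in the middle of the table (never touch the bulb with the gripper itself), lift it, and hold it still over the middle of the pan, about 5 cm clear above the rim. Finish while still squeezing the tongs on the bulb; leave the pan seated, and leave the lemon, the tomato and the chilli shaker where they are.

Things in the scene. Friction and masses are not known exactly. Their poses are not given: they have to be found in the camera images.
- pan_foot (a point): Centre of the underside of the loose round copper weighing pan, z up. The pan is an open dish, 34 mm high, outer diameter 120 mm at the rim and 104 mm at the foot, almost upright wall 4 mm thick, floor 4 mm thick, 140 g. The wall's middle is 57 mm from the axis, so it can be pinched over the rim from above, anywhere round.
- platform (a point): Centre of the top of the round steel platform (124 mm diameter, 45 mm above the table, flat, rigid) of the fixed grey portion scale, z up. The scale's housing is 190 x 170 mm, 33 mm high; its centre is 12 mm from this point towards the dark display (the scale's -x side).
- tongs_grip (a point): Point midway between the two green handle sleeves of the loose steel serving tongs, 18 mm above their underside. x points along the tongs to the jaws, y across (the line along which the arms close), z up. The sleeves reach 35 mm behind and ahead of this point and 32 mm up from the underside; open, their outer faces are about 57 mm apart here, each splayed 0.05 rad from x (parallel once squeezed by 10 mm).
- tongs_jaws (a point): Centre between the two cupped jaws, 100 mm ahead of tongs_grip, 21 mm above the underside; same axes. The jaws are plates 42 mm high from the underside up and 52 mm long; open, 105 mm apart at their middle and 85 mm at their front and rear edges. They close by twice as much as the sleeves. The bulb should be at this point when they close; the open jaws can come down round it from above.
- tongs_left (a joint): Closing angle of the left arm of the tongs (the right one mirrors it): 0 is fully open, about 0.11 rad when the jaws are on the bulb, 0.22 rad the stop.
- garlic_mid (a point): Centre of the loose whitish garlic bulb, 28 mm above its underside; it stands upright on the table, about 56 mm wide and 56 mm high with its pointed neck, 34 g. Its widest part is about 20 mm above its underside.
- lemon_mid (a point): Centre of a yellow lemon, 71 x 53 x 51 mm, lying loose on the table: leave alone.
- tomato_mid (a point): Centre of a red tomato with a green stalk, 74 mm wide, 69 mm high, loose on the table: leave alone.
- chilli_mid (a point): Centre of a loose glass shaker with red flakes and a steel cap, 65 mm wide, 100 mm high: leave alone.
- pan: The pan; origin as pan_foot.
- tongs: The tongs with both arms, 100 g, lying flat; origin 18 mm below tongs_grip. Pivot 100 mm behind the origin, ring end 136 mm behind, jaw ends 126 mm ahead. A spring holds them open: each sleeve needs about 6 N to start moving, 9 N when on the bulb. Squeezing the sleeves together by about 5 mm in all carries them still open; let them close fully only on the bulb (sleeves then about 35 mm apart).
- garlic: The garlic bulb; origin at the centre of its underside.
- scale: The scale; origin at the centre of its underside on the table, x away from the display.
There are look-alikes about, which are no part of the job. Several things look just like the pan: the one meant starts farthest from the robot's base. Leave any blue or pink look-alike of the garlic alone.

How it is judged:
By the outcome, as a careful person would: the job done as asked, in the order asked, and still so for the second after the job is handed in, while the arm keeps its last pose, push and grip.
It also fails if it takes over 61 s, if anything falls off the work surface, if the arm or the gripper's body presses on something with over 40 N, if the wrist force passes 120 N, or if a joint passes its speed limit or range.

## Robot

A 6-joint arm with a two-finger parallel gripper is mounted at the origin on a cart in front of the work surface, level with it; the furniture and walls round the work are solid. World frame = base frame: x ahead of the robot, y to its left, z up, the work surface at z = 0. Lengths are in m, angles in degrees, forces in N, time in s.
With the tool pointing down it reaches from about 0.4 to 0.825 m from the base axis. Payload 7 kg.
Tool frame: the origin (TCP) lies on the mounting face of the last link; the fingertips stand 178 mm ahead of it and the grasp point (between the pads) lies 159 mm ahead of it; z points along the fingers, y is the direction in which the jaws open and shut (so a half turn about z gives the same grasp; the last joint's range is limited). The gripper opens to 88 mm and grips with 3 to 60 N. Pads are 19 mm wide; open, the fingers measure 130 mm over their backs; the gripper's body (78 mm by 193 mm) begins 47 mm behind the grasp point.
Start: joints at [80.793, 20.546, 0.682, 0, -70.136, -16.507], TCP at [0.293, 0.608, 0.405] pointing down, gripper open.
Joint ranges: [-176.03, 176.03], [-82.01, 121.73], [-58.28, 71.71], [-173.87, 95.51], [-174.79, -0.11], [-173.66, 173.66]. Speed limits (degrees/s): [136.94, 136.94, 172.46, 180, 180, 180].

## Interface

Orientations are given as [roll, pitch, yaw] about the fixed x, y, z axes, in that order (R = Rz(yaw) Ry(pitch) Rx(roll)).
In Python, from plant import r gives the robot as it stands. The module is installed in compiled form; this text tells all that it offers.
- The arm moves only by the tool carry_out, never from a script. Its argument "plan" is a list of rows, each a list of 3 entries, a list of its own where there are three numbers: the shift along the tool's x, y, z in m, then the turn, a rotation vector about the tool's x, y, z in degrees, then the closure in counts, from 0 (fully open) to 255 (shut). In form: [[[x, y, z], [ax, ay, az], hand], ...]. A call has 1 to 12 rows; each row shifts and turns the commanded pose from where the row before left it, along the tool's axes as they then stand; what a row does not reach is not made up. A row lasts 1/12 s, in which the tool goes at most 41.7 mm and 7.16 degrees, less where a joint would pass 70% of its speed; a pose out of reach is approached as far as the arm can. A call is refused whole if a number of a shift passes 0.0417 or a number of a turn 7.16, either way. A call with a gripper value outside its range is refused whole. The fingers move at their own pace and stop on an object; "grip_force" is the grip in N (left out, the last holds). Time passes only in rows, so rows that do not move let the fingers close. It gives the time, the measured TCP pose, the force and the opening at its end, in the units of the state.
- r.get_state(): the state, without advancing time (a new reading comes with each control period).
- r.capture(name): name is "side" or "top"; returns the picture (384x512x3 uint8, red, green, blue); there is no depth.
- r.get_calibration(name): a dict with "K" (3x3 intrinsics, pixels), "D" ([k1, k2, p1, p2, k3] as OpenCV has them; the pictures are not rectified), "rvec" (rotation vector, rad) and "tvec" (3), from world to camera coordinates, as OpenCV has them. Camera axes: x right, y down, z forward; pixel columns grow to the right and rows downward; lengths in m; the calibration is good to about 2 mm. A picture is of the moment at which its call begins. get_calibration takes no time and is no camera call.
- r.close_job(): hands the job in, once; it reports no verdict.
The state is a dict: "time_s": time; "joints": joint angles; "qd": joint speeds; "joint_torque": joint torques, N m; "tcp_pos": TCP position; "eef_rot": TCP orientation; "contact_force": force on the tool from outside, world axes, zero at the start; "moment": the same for the moment, N m; "gripper_width": finger opening in m.
Only numpy, scipy, OpenCV 4.12 (cv2) and the standard library are available. Lean on these libraries where they do the work, as an engineer would, in place of code of your own. Each camera call takes 0.05 s, during which the arm holds its last target. There are 200 camera calls.

## Working session

There is one attempt and no reset: what is moved stays moved. The work goes in short steps, Python scripts to look and compute and a tool call to move; the robot and the scene stay as the last step left them, time stands still between calls to the robot, and variables do not carry over. Pictures are saved under pics/ and viewed, about 8 in all and at most 12, crops included, and the job is handed in when it is done.

Besides the shell and the picture viewer there is one more tool, called after ">>>" as name(argument=value, ...) on one line, values as JSON. carry_out: Moves the arm, as the interface text tells. Its arguments: {"type":"object","properties":{"plan":{"type":"array","items":{"type":"array"}},"grip_force":{"type":"number"}},"required":["plan"]}

```bash
mkdir -p pics
cat > h.py <<'E'
import numpy as np, cv2
from plant import r
def cap(n,f):
    im=r.capture(n)[:,:,::-1].copy(); cv2.imwrite('pics/'+f,im); return im
def ray(n,uv):
    c=r.get_calibration(n);K=np.array(c['K'],float);D=np.array(c['D'],float)
    R=cv2.Rodrigues(np.array(c['rvec'],float))[0];t=np.array(c['tvec'],float).ravel()
    p=cv2.undistortPoints(np.array(uv,float).reshape(-1,1,2),K,D).reshape(-1,2)
    d=np.c_[p,np.ones(len(p))]@R
    return -R.T@t,d
def onz(n,uv,z):
    o,d=ray(n,uv); return o+d*((z-o[2])/d[:,2])[:,None]
def proj(n,P):
    c=r.get_calibration(n)
    return cv2.projectPoints(np.array(P,float).reshape(-1,1,3),np.array(c['rvec'],float),np.array(c['tvec'],float),np.array(c['K'],float),np.array(c['D'],float))[0].reshape(-1,2)
E
python3 - <<'E'
from h import *
a=cap('top','t0.png');b=cap('side','s0.png')
cv2.imwrite('pics/t0b.png',cv2.resize(a,(800,600)));cv2.imwrite('pics/s0b.png',cv2.resize(b,(800,600)))
for n in('top','side'):
    o,d=ray(n,[[256,192]]);print(n,o,d)
print(r.get_state())
E
```

```text
top [0.37423952 0.0403069  1.20477983] [[ 0.14001937  0.02614273 -0.98984258]]
side [ 0.55960467 -0.69908744  0.78712996] [[-0.01837616  0.73722769 -0.6754118 ]]
{'time_s': 0.1, 'joints': array([ 8.07945180e+01,  2.05883658e+01,  6.38046803e-01, -1.48924953e-02,
       -7.01369564e+01, -1.65068802e+01]), 'qd': array([ 0.08257087, -0.02294362,  0.10332491,  0.09062078, -0.0615446 ,
        0.10445126]), 'joint_torque': array([-1.35461280e-03, -5.84165025e+01,  2.93752956e+01,  7.01539725e+00,
        1.01999397e-02, -5.23724441e-05]), 'tcp_pos': array([0.29278752, 0.60800246, 0.40380603]), 'eef_rot': array([ 1.79912343e+02, -1.13759500e-02, -2.57174242e+01]), 'contact_force': array([-0.10879417, -0.00196034, -0.18886509]), 'moment': array([-0.03367639, -0.00211027, -0.03680727]), 'gripper_width': 0.08730941901097539}
```

View pics/t0b.png

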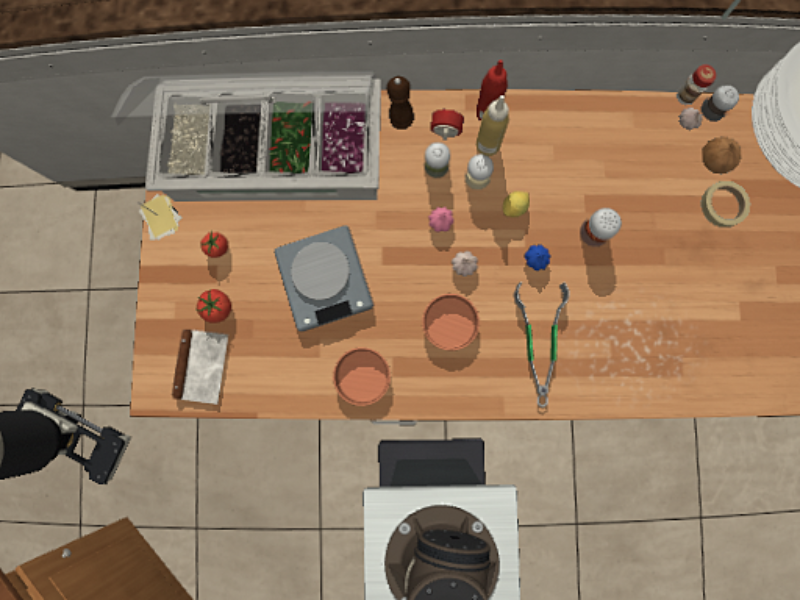

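View pics/s0b.png

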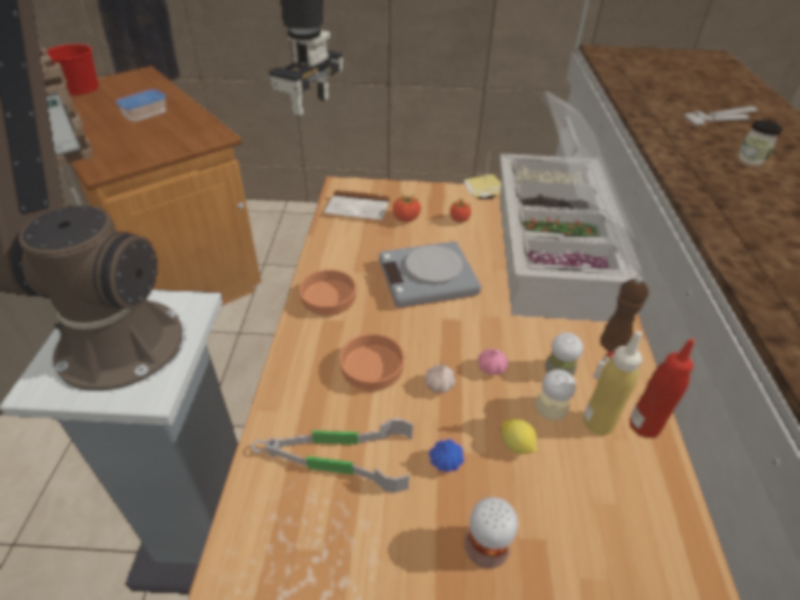

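The top view (800x600) shows two copper pans at (451,322) and (362,377), the scale platform at (320,273) and the tongs at (543,345) with jaws facing away from the robot. The white garlic is at (465,263), with pink and blue look-alikes at (441,219) and (538,257). The lemon is at (516,204) and the shaker at (601,226).

Run:
```python
from h import *
t=cv2.imread('pics/t0.png');s=cv2.imread('pics/s0.png')
k=512/800
def seg(im,cent,rad,lo,hi):
    h=cv2.cvtColor(im,cv2.COLOR_BGR2HSV);m=cv2.inRange(h,np.array(lo),np.array(hi))
    z=np.zeros_like(m);cv2.circle(z,(int(cent[0]*k),int(cent[1]*k)),rad,255,-1);m&=z
    n,l,st,c=cv2.connectedComponentsWithStats(m)
    i=1+np.argsort(-st[1:,4]);return [(st[j],c[j],(l==j).astype(np.uint8)) for j in i[:3]]
h=cv2.cvtColor(t,cv2.COLOR_BGR2HSV)
for p in [(451,330),(362,385),(451,299),(400,340),(465,262),(320,273),(290,240)]: print(p,h[int(p[1]*k),int(p[0]*k)])
hs=cv2.cvtColor(s,cv2.COLOR_BGR2HSV)
for n,im,cs in(('top',t,[(451,322),(362,377)]),('side',s,[(372,362),(327,292)])):
  for c in cs:
    a=seg(im,c,24,(0,95,30),(10,255,255))[0]
    hull=cv2.convexHull(cv2.findContours(a[2],0,2)[0][0]) 
    e=cv2.fitEllipse(hull);print(n,'pan',a[0],e,onz(n,[e[0]],.034)[0])
    q=onz(n,hull.reshape(-1,2),.034);(x,y),rr=cv2.minEnclosingCircle(q[:,:2].astype(np.float32));print('  circ',x,y,rr, np.hypot(x,y))
for n,im,cs in(('top',t,[(530,341),(555,342)]),('side',s,[(335,437),(330,466)])):
  for c in cs:
    a=seg(im,c,24,(45,100,30),(75,255,255))[0]
    pts=np.argwhere(a[2])[:,::-1];q=onz(n,pts,.018)
    print(n,'sleeve',a[0],onz(n,[a[1]],.018)[0][:2],onz(n,[a[1]],.032)[0][:2],np.degrees(np.arctan2(*np.linalg.svd(q[:,:2]-q[:,:2].mean(0))[2][0][::-1])))
for n,c in(('top',(465,263)),('side',(440,378))):
    im=t if n=='top' else s
    a=seg(im,c,14,(0,0,110),(180,75,255))[0];print(n,'garlic',a[0],a[1],onz(n,[a[1]],.025)[0])
a=seg(t,(320,273),24,(0,0,120),(180,60,255));
for b in a: print('plat',b[0],b[1],onz('top',[b[1]],.045)[0])
cv2.imwrite('pics/z.png',cv2.resize(t[130:270,165:385],None,fx=3.6,fy=3.6,interpolation=cv2.INTER_CUBIC))
```

```text
(451, 330) [ 10 140 190]
(362, 385) [  9 138 192]
(451, 299) [ 10 140 137]
(400, 340) [ 14 125 196]
(465, 262) [ 12  54 132]
(320, 273) [ 38   7 151]
(290, 240) [ 14 125 194]
top pan [ 271  188   36   36 1038] ((288.1207580566406, 205.66847229003906), (35.96946334838867, 36.606285095214844), 112.84505462646484) [ 0.49243777 -0.03186295  0.034     ]
  circ 0.4924691915512085 -0.031764917075634 0.059452418237924576 0.49349256791153684
top pan [ 213  223   37   37 1056] ((231.09507751464844, 240.60923767089844), (36.108707427978516, 36.986671447753906), 176.90818786621094) [0.38411087 0.15475644 0.034     ]
  circ 0.3844217360019684 0.15552715957164764 0.0595545656979084 0.41469117241049613
side pan [230 216  13   8  32] ((238.32305908203125, 219.4364776611328), (7.084199905395508, 17.721282958984375), 98.39368438720703) [4.92588158e-01 4.25111618e-04 3.40000000e-02]
  circ 0.4853557050228119 0.0035379473119974136 0.01888137497007847 0.48536859959145817
side pan [211 175   5   6  11] ((213.28427124023438, 177.15736389160156), (4.5445556640625, 5.763477802276611), 15.481878280639648) [0.
[... 199 characters left out ...]
75.09601720013512
top sleeve [353 208   4  23  75] [ 0.44686246 -0.24735325] [ 0.44600576 -0.24395983] 175.09601720013512
side sleeve [197 293  28   9 176] [ 0.44508197 -0.24745014] [ 0.44716655 -0.25567102] -6.2498122123625395
side sleeve [197 293  28  10 185] [ 0.44499229 -0.24782036] [ 0.44707851 -0.2560345 ] -6.129125997735844
top garlic [289 161  16  16 179] [296.83798883 167.97206704] [ 0.61799195 -0.06565887  0.025     ]
side garlic [272 234  19  17 248] [281.39112903 241.85080645] [ 0.61891673 -0.06876458  0.025     ]
plat [ 181  150   48   48 1551] [203.66924565 171.99742102] [0.60905976 0.24133161 0.045     ]
plat [214 194   1   1   1] [214. 194.] [0.53527478 0.20750131 0.045     ]
```

View pics/z.png

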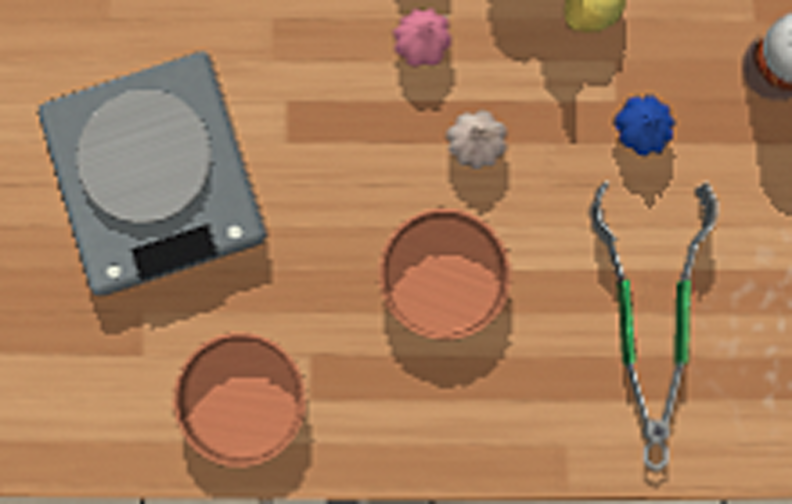

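The crop confirms the two pans, with the central one farther at (0.4925, -0.032), reach 0.493 against 0.415. The platform disk is at crop (143,155). The green sleeves are at crop (627,320) and (683,322), and the ring end is at (655,465).

Run:
```python
from h import *
t=cv2.imread('pics/t0.png');s=cv2.imread('pics/s0.png')
ht=cv2.cvtColor(t,cv2.COLOR_BGR2HSV);hs=cv2.cvtColor(s,cv2.COLOR_BGR2HSV)
for n,h in(('top',ht),('side',hs)):
    m=cv2.inRange(h,(45,100,30),(75,255,255))
    N,l,st,c=cv2.connectedComponentsWithStats(m)
    for j in range(1,N):
        if st[j,4]>40:
            q=onz(n,np.argwhere(l==j)[:,::-1],.018)[:,:2];v=np.linalg.svd(q-q.mean(0))[2][0]
            print(n,st[j],onz(n,[c[j]],.018)[0][:2],onz(n,[c[j]],.03)[0][:2],np.degrees(np.arctan2(v[1],v[0])))
print('ring',onz('top',[[165+655/3.6,130+432/3.6],[165+655/3.6,130+465/3.6]],.01), 'jawtips',onz('top',[[165+601/3.6,130+185/3.6],[165+706/3.6,130+186/3.6]],.042))
# platform/housing
g=ht[130:200,165:250]
for y in range(150,200,4): print(' '.join('%d/%d'%tuple(ht[y,x,1:]) for x in range(180,232,5)))
```

```text
top [173  72  26  39 696] [0.91158028 0.30983987] [0.90614702 0.30711451] -179.5398908610767
top [337 208   4  23  67] [ 0.44540399 -0.19621365] [ 0.44468442 -0.19382209] -179.47830348383664
top [353 208   4  23  75] [ 0.44686246 -0.24735325] [ 0.44612814 -0.2444446 ] 175.09601720013512
side [201 276  27   8 170] [ 0.44533153 -0.19684524] [ 0.44711442 -0.20468125] 0.8818407295954444
side [197 293  28  10 185] [ 0.44499229 -0.24782036] [ 0.44678048 -0.25486105] -6.129125997735844
ring [[ 0.34490498 -0.22003548  0.01      ]
 [ 0.31541319 -0.21857212  0.01      ]] jawtips [[ 0.56705613 -0.17634244  0.042     ]
 [ 0.56367649 -0.27138585  0.042     ]]
121/194 122/193 122/190 125/194 127/195 27/123 15/121 12/125 12/124 124/146 125/188
123/193 129/200 21/143 19/122 17/120 21/119 18/126 12/123 15/123 24/106 121/194
17/122 15/122 15/122 8/153 8/150 9/149 9/146 7/146 16/124 20/117 121/187
17/122 12/123 4/138 7/148 9/145 9/148 8/153 7/148 10/131 14/124 124/200
15/121 15/123 9/148 7/150 9/147 10/154 8/152 7/149 8/152 15/123 114/166
18/127 14/124 9/146 5/153 10/151 7/153 7/153 7/148 7/150 15/122 16/93
32/112 12/123 10/149 8/150 8/153 8/152 8/153 10/150 7/151 14/124 19/119
50/71 15/123 8/152 7/150 8/154 7/151 8/152 10/149 8/153 16/125 15/123
131/189 16/127 10/152 8/151 7/151 9/147 7/149 8/151 8/131 14/124 13/122
124/196 18/128 16/82 8/152 10/153 8/154 10/152 7/155 18/83 15/122 15/120
125/192 26/119 16/129 17/74 8/161 6/158 7/143 18/87 16/128 12/123 17/122
129/184 48/90 14/128 15/132 18/87 18/86 14/89 15/70 10/26 14/125 19/232
133/178 139/171 18/128 14/126 16/129 17/15 0/28 9/30 0/28 16/93 22/83
```

Run:
```python
from h import *
t=cv2.imread('pics/t0.png');s=cv2.imread('pics/s0.png')
h=cv2.cvtColor(t,cv2.COLOR_BGR2HSV)
m=cv2.inRange(h,(0,0,135),(180,13,175));z=np.zeros_like(m);z[145:200,175:235]=255;m&=z
m=cv2.morphologyEx(m,cv2.MORPH_OPEN,np.ones((3,3)))
N,l,st,c=cv2.connectedComponentsWithStats(m);j=1+np.argmax(st[1:,4])
hull=cv2.convexHull(cv2.findContours((l==j).astype(np.uint8),0,2)[0][0]).reshape(-1,2)
q=onz('top',hull,.045)[:,:2].astype(np.float32)
print(st[j],c[j],onz('top',[c[j]],.045),cv2.minEnclosingCircle(q))
m=cv2.inRange(h,(0,0,0),(180,40,255))&z
N,l,st,c=cv2.connectedComponentsWithStats(m);j=1+np.argmax(st[1:,4])
hull=cv2.convexHull(cv2.findContours((l==j).astype(np.uint8),0,2)[0][0]).reshape(-1,2)
print(cv2.minAreaRect(onz('top',hull,.033)[:,:2].astype(np.float32)))
hs=cv2.cvtColor(s,cv2.COLOR_BGR2HSV)
k=.64;
for p in [(433,262),(415,275),(470,290),(435,282),(405,290)]:print(hs[int(p[1]*k),int(p[0]*k)])
m=cv2.inRange(hs,(0,0,120),(180,30,255));z=np.zeros_like(m);z[154:196,240:312]=255;m&=z
N,l,st,c=cv2.connectedComponentsWithStats(m)
for j in 1+np.argsort(-st[1:,4])[:2]:print(st[j],c[j],onz('side',[c[j]],.045))
```

```text
[ 186  155   37   37 1053] [204.25166192 172.72174739] [[0.60658071 0.23940141 0.045     ]] ((0.6070717573165894, 0.23953966796398163), 0.061461661010980606)
((0.5930495858192444, 0.2343975454568863), (0.18846644461154938, 0.16688239574432373), 16.768571853637695)
[ 15   9 168]
[ 13  14 131]
[ 30   2 116]
[ 17  14 128]
[105   4 141]
[ 244  155   63   37 1399] [276.5189421  172.81844174] [[0.60380492 0.21055125 0.045     ]]
```

>>> carry_out(plan=[[[0,0,0.02],[0,0,-6.43],60],[[0,0,0.02],[0,0,-6.43],60],[[0,0,0.02],[0,0,-6.43],60],[[0,0,0.02],[0,0,-6.43],60],[[0.0125,0.0365,0],[0,0,0],60],[[0.0125,0.0365,0],[0,0,0],60],[[0.0125,0.0365,0],[0,0,0],60],[[0.0125,0.0365,0],[0,0,0],60],[[0.0125,0.0365,0],[0,0,0],60],[[0.0125,0.0365,0],[0,0,0],60],[[0.0125,0.0365,0],[0,0,0],60],[[0.0125,0.0365,0],[0,0,0],60]], grip_force=35)

```text
time_s: 1.1
tcp_pos: [0.393, 0.3142, 0.3245]
eef_rot: [180.0, 0.0, 0.0]
contact_force: [0.8, -0.4, -0.3]
gripper_width: 0.0669
```

>>> carry_out(plan=[[[0.0125,0.0365,0],[0,0,0],60],[[0.0125,0.0365,0],[0,0,0],60],[[0.0125,0.0365,0],[0,0,0],60],[[0.0125,0.0365,0],[0,0,0],60],[[0.0125,0.0365,0],[0,0,0],60],[[0.0125,0.0365,0],[0,0,0],60],[[0.0125,0.0365,0],[0,0,0],60],[[0.0125,0.0365,0],[0,0,0],60],[[0,0,0],[0,0,0],60],[[0,0,0],[0,0,0],60]])

```text
time_s: 1.93
tcp_pos: [0.4931, 0.022, 0.3242]
eef_rot: [180.0, 0.1, -0.3]
contact_force: [-0.5, 0.1, -0.5]
gripper_width: 0.0671
```

>>> carry_out(plan=[[[0,-0.003,0.025],[0,0,0],60],[[0,0,0.03],[0,0,0],60],[[0,0,0.03],[0,0,0],60],[[0,0,0.03],[0,0,0],60],[[0,0,0.015],[0,0,0],60],[[0,0,0.007],[0,0,0],60],[[0,0,0],[0,0,0],60]])

```text
time_s: 2.52
tcp_pos: [0.4923, 0.0278, 0.1862]
eef_rot: [179.9, 0.2, 0.1]
contact_force: [0.3, -0.7, 0.4]
gripper_width: 0.0672
```

Run:
```python
from h import *
b=cap('side','s1.png');a=cap('top','t1.png')
A=cv2.resize(b[190:270,180:290],(550,400),interpolation=2)
B=cv2.resize(a[160:250,230:330],(440,400),interpolation=2)
cv2.imwrite('pics/g1.png',cv2.resize(np.hstack([A,B]),(796,322)))
```

```text
(no output)
```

View pics/g1.png

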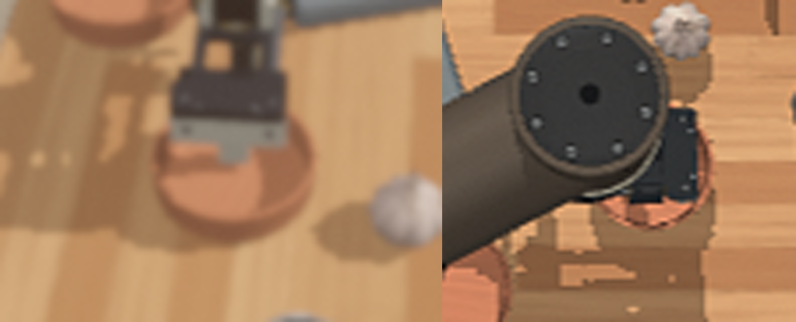

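The inner finger (crop 235,155) is inside the pan, and the hand straddles the +y wall. I'll close on it now.

>>> carry_out(plan=[[[0,0.002,0],[0,0,0],150],[[0,0,0],[0,0,0],255],[[0,0,0],[0,0,0],255],[[0,0,0],[0,0,0],255],[[0,0,0],[0,0,0],255],[[0,0,0],[0,0,0],255],[[0,0,0],[0,0,0],255],[[0,0,0],[0,0,0],255]])

```text
time_s: 3.28
tcp_pos: [0.4929, 0.0251, 0.1877]
eef_rot: [-180.0, -0.0, 0.0]
contact_force: [0.5, -0.3, 0.0]
gripper_width: 0.0191
```

>>> carry_out(plan=[[[0,0,-0.01],[0,0,0],255],[[0,0,-0.02],[0,0,0],255],[[0,0,-0.03],[0,0,0],255],[[0,0,-0.03],[0,0,0],255],[[0,0,-0.03],[0,0,0],255],[[0,0,0],[0,0,0],255]])

```text
time_s: 3.78
tcp_pos: [0.4947, 0.0256, 0.3134]
eef_rot: [-179.9, -0.5, 0.1]
contact_force: [1.4, 0.1, 0.9]
gripper_width: 0.0003
```

```bash
cat >> h.py <<'E'
def hull(n,im,lo,hi,box):
    m=cv2.inRange(cv2.cvtColor(im,cv2.COLOR_BGR2HSV),lo,hi);z=np.zeros_like(m);x0,y0,x1,y1=box;z[y0:y1,x0:x1]=255;m&=z
    N,l,st,c=cv2.connectedComponentsWithStats(m);j=1+np.argmax(st[1:,4])
    return cv2.convexHull(cv2.findContours((l==j).astype(np.uint8),0,2)[0][0]).reshape(-1,2),st[j],c[j]
E
python3 - <<'E'
from h import *
b=cap('side','s2.png')
cv2.imwrite('pics/g2.png',cv2.resize(b[150:280,160:320],(640,520),interpolation=2))
print(r.get_state()['tcp_pos'])
E
```

```text
[0.49390678 0.02547865 0.3108241 ]
```

View pics/g2.png

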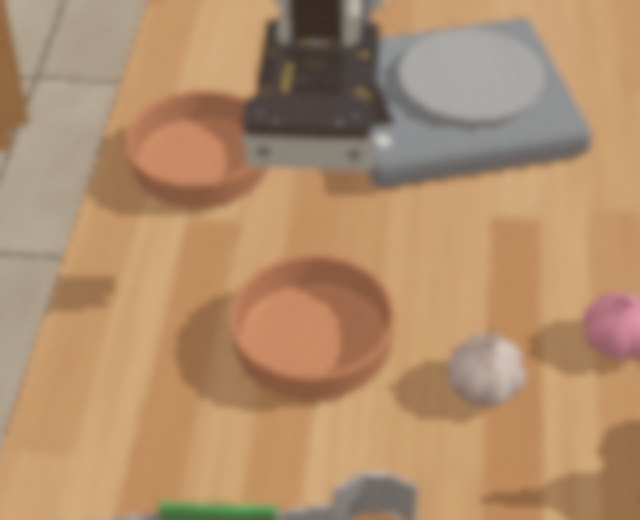

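The pan (crop 312,327) is still on the table. The fingers close at about 60 mm/s and hadn't finished when I lifted. I'll re-measure the pan, open, and redo the grasp with a longer wait.

>>> carry_out(plan=[[[0,0,0],[0,0,0],100],[[0,0,0],[0,0,0],100],[[0,0,0],[0,0,0],100],[[0,0,0],[0,0,0],100],[[0,0,0],[0,0,0],100],[[0,0,0],[0,0,0],100],[[0,0,0],[0,0,0],100],[[0,0,0],[0,0,0],100]])

```text
time_s: 4.5
tcp_pos: [0.493, 0.0252, 0.3075]
eef_rot: [180.0, 0.0, 0.0]
contact_force: [0.2, -0.2, 0.6]
gripper_width: 0.048
```

Run:
```python
from h import *
def rim(im):
    # rim ellipse: pixels differing in hue from wood within box
    h,st,c=hull('side',im,(0,90,30),(11,255,255),(205,205,275,255))
    return h,st
for f in('s0.png','s2.png'):
    im=cv2.imread('pics/'+f);hs=cv2.cvtColor(im,cv2.COLOR_BGR2HSV)
    if f=='s2.png':
        for y in range(212,252,4):print(y,' '.join('%d/%d/%d'%tuple(hs[y,x]) for x in range(214,262,4)))
    lab=cv2.cvtColor(im,cv2.COLOR_BGR2LAB)
    print(f,[lab[232,x].tolist() for x in(205,212,222,235,250,262)])
print(r.get_state()['tcp_pos'],r.get_state()['gripper_width'])
```

```text
s0.png [[130, 141, 155], [121, 140, 154], [159, 148, 157], [157, 148, 157], [123, 146, 153], [170, 138, 158]]
212 14/129/190 15/118/196 16/109/205 16/112/203 15/115/200 14/126/193 14/126/194 14/125/194 15/121/196 15/118/198 15/120/196 16/111/204
216 14/128/192 15/115/199 15/113/204 14/120/197 11/131/170 11/133/153 11/135/140 11/134/139 11/132/149 13/125/189 15/121/196 16/109/205
220 15/126/192 16/113/203 12/126/190 11/131/169 11/132/162 11/136/148 11/134/145 10/133/144 10/133/138 11/133/136 12/130/175 16/111/205
224 14/130/167 13/124/179 11/132/176 11/128/191 11/126/200 11/127/199 11/131/177 11/132/158 11/133/157 11/133/150 10/134/137 14/117/201
228 14/129/152 12/127/187 11/126/201 11/126/201 11/127/201 11/127/201 11/126/201 11/129/191 11/133/157 11/132/156 11/133/151 13/123/189
232 14/127/155 11/127/185 11/125/204 11/126/201 11/126/201 11/126/201 11/126/201 11/126/201 11/133/159 11/131/158 11/133/159 13/121/194
236 15/123/159 13/126/156 11/127/201 11/127/200 11/128/201 11/128/201 11/127/201 11/126/200 10/131/161 11/134/158 11/130/174 14/116/195
240 15/120/159 15/120/160 11/135/149 11/127/195 11/126/200 11/127/200 11/126/200 11/126/198 11/135/161 11/132/176 11/131/167 15/113/203
244 15/120/161 15/119/163 13/127/147 11/134/133 11/134/148 11/132/168 11/132/176 11/133/163 11/132/154 11/132/158 15/114/196 16/115/199
248 15/118/162 15/118/162 15/120/161 13/133/150 12/133/138 11/134/135 11/135/134 11/133/144 13/119/173 16/110/202 16/111/205 15/118/181
s2.png [[134, 141, 156], [126, 140, 155], [164, 148, 157], [162, 148, 157], [127, 145, 153], [175, 138, 159]]
[0.49296469 0.0251654  0.30746877] 0.04796244459855763
```

Run:
```python
from h import *
im=cap('side','s3.png')
for f in('s0.png','s2.png','s3.png'):
    h,st,c=hull('side',cv2.imread('pics/'+f),(0,90,30),(12,255,255),(205,205,275,258))
    e=cv2.fitEllipse(h); print(f,st,c,e,onz('side',[c],.02))
```

```text
s0.png [ 217  214   42   36 1174] [237.48722317 231.16524702] ((237.505859375, 231.1172637939453), (36.174137115478516, 41.082420349121094), 84.82704162597656) [[ 0.49268719 -0.03283136  0.02      ]]
s2.png [ 217  214   41   36 1169] [237.47390932 231.23609923] ((237.49400329589844, 231.20294189453125), (36.00563049316406, 41.02116775512695), 84.22242736816406) [[ 0.49267122 -0.03310319  0.02      ]]
s3.png [ 217  214   41   36 1171] [237.49957301 231.22032451] ((237.42494201660156, 231.18426513671875), (36.232872009277344, 41.12852096557617), 85.15231323242188) [[ 0.49274023 -0.03303853  0.02      ]]
```

>>> carry_out(plan=[[[0,0,0.03],[0,0,0],120],[[0,0,0.03],[0,0,0],120],[[0,0,0.03],[0,0,0],120],[[0,0,0.02],[0,0,0],120],[[0,0,0.01],[0,0,0],120],[[0,0,0],[0,0,0],255],[[0,0,0],[0,0,0],255],[[0,0,0],[0,0,0],255],[[0,0,0],[0,0,0],255],[[0,0,0],[0,0,0],255],[[0,0,0],[0,0,0],255],[[0,0,0],[0,0,0],255]])

```text
time_s: 5.55
tcp_pos: [0.4932, 0.0252, 0.1884]
eef_rot: [-180.0, -0.1, 0.0]
contact_force: [3.6, -1.8, 4.2]
gripper_width: 0.0055
```

>>> carry_out(plan=[[[0,0,0],[0,0,0],255],[[0,0,0],[0,0,0],255],[[0,0,0],[0,0,0],255],[[0,0,0],[0,0,0],255],[[0,0,0],[0,0,0],255],[[0,0,0],[0,0,0],255]])

```text
time_s: 6.05
tcp_pos: [0.4939, 0.0254, 0.1884]
eef_rot: [-180.0, -0.1, 0.1]
contact_force: [3.4, -2.2, 5.9]
gripper_width: 0.0053
```

>>> carry_out(plan=[[[0,0,-0.01],[0,0,0],255],[[0,0,-0.02],[0,0,0],255],[[0,0,-0.03],[0,0,0],255],[[0,0,-0.03],[0,0,0],255],[[0,0,-0.01],[0,0,0],255],[[0,0,0],[0,0,0],255]])

```text
time_s: 6.55
tcp_pos: [0.4933, 0.0254, 0.29]
eef_rot: [-179.9, -0.2, -0.0]
contact_force: [-0.8, 0.4, -2.5]
gripper_width: 0.0043
```

>>> carry_out(plan=[[[0.005,-0.0115,0],[0,0,0],255],[[0.011,-0.026,0],[0,0,0],255],[[0.0135,-0.032,0],[0,0,0],255],[[0.0135,-0.032,0],[0,0,0],255],[[0.0135,-0.032,0],[0,0,0],255],[[0.0135,-0.032,0],[0,0,0],255],[[0.0135,-0.032,0],[0,0,0],255],[[0.0135,-0.032,0],[0,0,0],255],[[0.011,-0.026,0],[0,0,0],255],[[0.006,-0.016,0],[0,0,0],255],[[0,0,0],[0,0,0],255],[[0,0,0],[0,0,0],255]])

```text
time_s: 7.55
tcp_pos: [0.6063, 0.2978, 0.2844]
eef_rot: [179.9, 0.2, 0.0]
contact_force: [0.0, -0.2, -1.0]
gripper_width: 0.0039
```

Run:
```python
from h import *
b=cap('side','s4.png');a=cap('top','t4.png');print(r.get_state())
A=cv2.resize(b[110:220,190:340],(545,400),interpolation=2)
B=cv2.resize(a[130:240,150:250],(364,400),interpolation=2)
cv2.imwrite('pics/g4.png',cv2.resize(np.hstack([A,B]),(796,350)))
```

```text
{'time_s': 7.65, 'joints': array([ 4.25544841e+01,  2.56827826e+01, -7.72763820e+00, -3.81590032e-02,
       -5.67764355e+01,  4.74524025e+01]), 'qd': array([-0.66292691, -1.22949126, -0.11675538,  0.34448744, -0.11830235,
        0.10661384]), 'joint_torque': array([ 5.77024464e-01, -6.19631052e+01,  2.69240624e+01,  6.45797476e+00,
        5.82430826e-02, -1.00188181e-02]), 'tcp_pos': array([0.60623471, 0.29635117, 0.28564651]), 'eef_rot': array([ 1.79897110e+02,  1.59203441e-01, -1.42160411e-02]), 'contact_force': array([-0.31011864, -1.52979797, -2.26490118]), 'moment': array([ 0.00462297, -0.03289329, -0.00865175]), 'gripper_width': 0.00436634265175759}
```

View pics/g4.png

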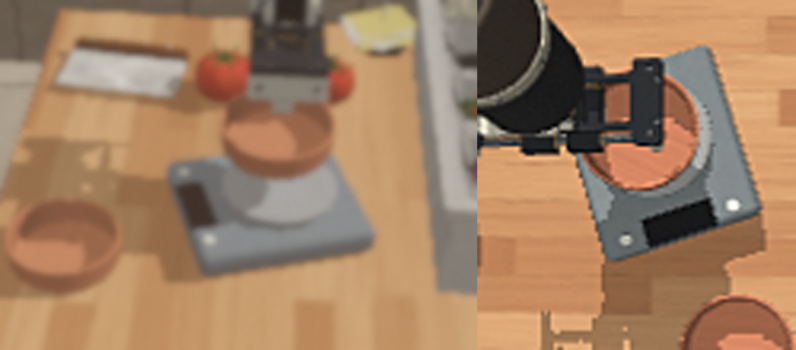

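The pan is held level over the platform. I'll lower it in small steps and watch the force.

>>> carry_out(plan=[[[0.001,0,0.012],[0,0,0],255],[[0,0,0.014],[0,0,0],255],[[0,0,0.012],[0,0,0],255],[[0,0,0.006],[0,0,0],255],[[0,0,0.003],[0,0,0],255],[[0,0,0],[0,0,0],255],[[0,0,0],[0,0,0],255],[[0,0,0],[0,0,0],255]])

```text
time_s: 8.32
tcp_pos: [0.6082, 0.2968, 0.2413]
eef_rot: [-180.0, -0.1, 0.0]
contact_force: [0.4, 0.2, -1.6]
gripper_width: 0.0041
```

>>> carry_out(plan=[[[0,0,0.0015],[0,0,0],255],[[0,0,0],[0,0,0],255],[[0,0,0.0015],[0,0,0],255],[[0,0,0],[0,0,0],255],[[0,0,0],[0,0,0],255]])

```text
time_s: 8.73
tcp_pos: [0.6083, 0.2973, 0.2384]
eef_rot: [-179.9, -0.1, 0.0]
contact_force: [0.8, 3.1, 2.7]
gripper_width: 0.0044
```

>>> carry_out(plan=[[[0,0,0.0015],[0,0,0],255],[[0,0,0],[0,0,0],255],[[0,0,0.001],[0,0,0],255],[[0,0,0],[0,0,0],255],[[0,0,0],[0,0,0],255]])

```text
time_s: 9.15
tcp_pos: [0.6083, 0.2971, 0.2358]
eef_rot: [-180.0, -0.1, 0.0]
contact_force: [1.2, 4.8, 5.4]
gripper_width: 0.0052
```

>>> carry_out(plan=[[[0,0,0.001],[0,0,0],255],[[0,0,0.001],[0,0,0],255],[[0,0,0],[0,0,0],255],[[0,0,0],[0,0,0],255],[[0,0,0],[0,0,0],245],[[0,0,0],[0,0,0],235],[[0,0,0],[0,0,0],220],[[0,0,0],[0,0,0],200],[[0,0,0],[0,0,0],180],[[0,0,0],[0,0,0],180],[[0,0,0],[0,0,0],180]])

```text
time_s: 10.07
tcp_pos: [0.6078, 0.2963, 0.2327]
eef_rot: [180.0, 0.0, -0.0]
contact_force: [-0.6, -0.3, 0.4]
gripper_width: 0.0254
```

>>> carry_out(plan=[[[0,0,0],[0,0,0],180],[[0,0,-0.01],[0,0,0],180],[[0,0,-0.02],[0,0,0],180],[[0,0,-0.03],[0,0,0],150],[[0,0,-0.03],[0,0,0],150],[[0,0.035,-0.01],[0,0,0],60],[[0,0.04,0],[0,0,0],60],[[-0.01,0.04,0],[0,0,0],60],[[-0.01,0.04,0],[0,0,0],60],[[-0.01,0.04,0],[0,0,0],60],[[-0.01,0.04,0],[0,0,0],60],[[-0.01,0.04,0],[0,0,0],60]])

```text
time_s: 11.07
tcp_pos: [0.557, 0.0199, 0.3343]
eef_rot: [-180.0, -0.1, 0.0]
contact_force: [1.0, 0.0, 0.3]
gripper_width: 0.0665
```

Run:
```python
from h import *
a=cap('top','t5.png');b=cap('side','s5.png');print(r.get_state()['tcp_pos'],r.get_state()['gripper_width'])
for n,im,box in(('top',a,(175,140,240,200)),('side',b,(235,140,315,200))):
    h,st,c=hull(n,im,(0,90,30),(12,255,255),box);e=cv2.fitEllipse(h)
    q=onz(n,h,.079)[:,:2].astype(np.float32)
    print(n,st,e,onz(n,[e[0]],.079 if n=='top' else .065),cv2.minEnclosingCircle(q))
A=cv2.resize(b[130:220,220:320],(444,400),interpolation=2)
B=cv2.resize(a[130:240,150:250],(364,400),interpolation=2)
cv2.imwrite('pics/g5.png',np.hstack([A,B])[:, :800])
```

```text
[0.55597134 0.01719208 0.33429024] 0.06720895433073729Traceback (most recent call last):
  File "<stdin>", line 4, in <module>
cv2.error: OpenCV(4.12.0) /io/opencv/modules/imgproc/src/shapedescr.cpp:361: error: (-201:Incorrect size of input array) There should be at least 5 points to fit the ellipse in function 'fitEllipseNoDirect'
```

>>> carry_out(plan=[[[-0.012,0.03,0],[0,0,0.7],50],[[-0.014,0.03,0],[0,0,0.6],20],[[-0.014,0.03,0],[0,0,0],20],[[-0.014,0.03,0],[0,0,0],20],[[-0.014,0.03,0],[0,0,0],20],[[-0.014,0.03,0],[0,0,0],20],[[-0.014,0.03,0],[0,0,0],20],[[-0.014,0.029,0],[0,0,0],20],[[0,0,0],[0,0,0],20],[[0,0,0],[0,0,0],20]])

```text
time_s: 12.0
tcp_pos: [0.443, -0.2163, 0.3339]
eef_rot: [180.0, -0.1, -1.5]
contact_force: [0.1, -0.1, -0.1]
gripper_width: 0.0808
```

Run:
```python
from h import *
a=cap('top','t6.png');b=cap('side','s6.png');s=r.get_state();print(s['tcp_pos'],s['eef_rot'],s['gripper_width'])
A=cv2.resize(b[130:220,220:320],(444,400),interpolation=2)
B=cv2.resize(a[130:240,150:250],(364,400),interpolation=2)
cv2.imwrite('pics/g6.png',np.hstack([A,B])[:, :800])
for n,im,box in(('top',a,(175,140,240,200)),('side',b,(235,140,315,200))):
    h,st,c=hull(n,im,(0,90,30),(12,255,255),box)
    q=onz(n,h,.079)[:,:2].astype(np.float32)
    print(n,st,onz(n,[c],.079 if n=='top' else .065),cv2.minEnclosingCircle(q))
```

```text
[ 0.44389081 -0.21505923  0.33375419] [ 1.79995218e+02 -5.97611629e-02 -1.31322420e+00] 0.08080106700503387
top [ 184  154   37   37 1088] [[0.60121865 0.23974508 0.079     ]] ((0.6010769605636597, 0.24016977846622467), 0.06126844882965088)
side [260 150  35  27 742] [[0.60235515 0.23917782 0.065     ]] ((0.6003150343894958, 0.22309523820877075), 0.07103528082370758)
```

View pics/g6.png

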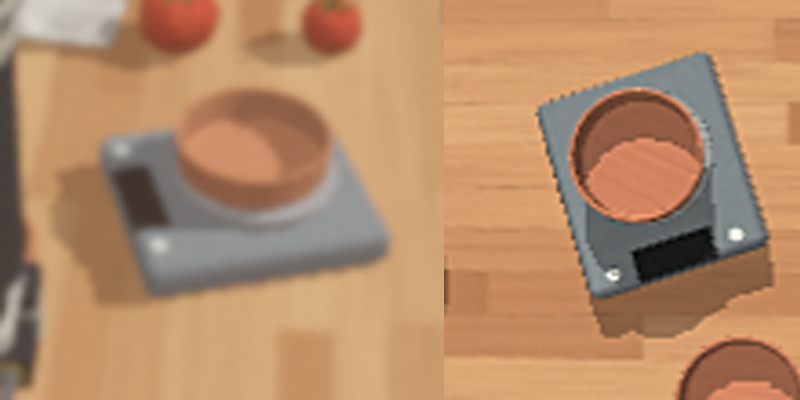

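The pan sits upright inside the platform edge. Its rim measures at (0.601, 0.240) against the platform at (0.607, 0.2395), a possible 6 mm offset. I'll check with an overlay before going on.

Run:
```python
from h import *
a=cv2.imread('pics/t6.png');b=cv2.imread('pics/s6.png')
th=np.linspace(0,2*np.pi,73)
def circ(n,c,rr):return proj(n,np.c_[c[0]+rr*np.cos(th),c[1]+rr*np.sin(th),0*th+c[2]])
out=[]
for n,im,(x0,y0,x1,y1) in(('side',b,(235,140,325,205)),('top',a,(170,140,240,205))):
    S=4.9;v=cv2.resize(im[y0:y1,x0:x1],None,fx=S,fy=S,interpolation=2)
    for c,rr,col in(((.6068,.2395,.045),.062,(255,255,0)),((.601,.240,.079),.060,(0,255,0)),((.6068,.2395,.079),.060,(255,0,255))):
        q=circ(n,c,rr);
        cv2.polylines(v,[np.int32(((q+.5)-[x0,y0])*S*8)],True,col,1,cv2.LINE_AA,3)
        print(n,c,q.min(0),q.max(0))
    out.append(v)
cv2.imwrite('pics/g7.png',np.hstack(out));print(np.hstack(out).shape)
# bbox of pan mask both views
for n,im,box in(('top',a,(175,140,240,200)),('side',b,(235,140,315,200))):
    print(hull(n,im,(0,90,30),(12,255,255),box)[1])
```

```text
side (0.6068, 0.2395, 0.045) [259.23717664 156.54773506] [295.61182806 179.27445497]
side (0.601, 0.24, 0.079) [258.38543272 148.84606293] [294.26053135 170.64422316]
side (0.6068, 0.2395, 0.079) [260.11046545 149.00121916] [296.00433394 170.82119935]
top (0.6068, 0.2395, 0.045) [185.57005919 154.27315544] [223.01024602 191.35044219]
top (0.601, 0.24, 0.079) [183.6735348  154.08246444] [220.96623353 191.02629453]
top (0.6068, 0.2395, 0.079) [183.84440265 152.32378524] [221.11026522 189.20881501]
(318, 784, 3)
[ 184  154   37   37 1088]
[260 150  35  27 742]
```

View pics/g7.png

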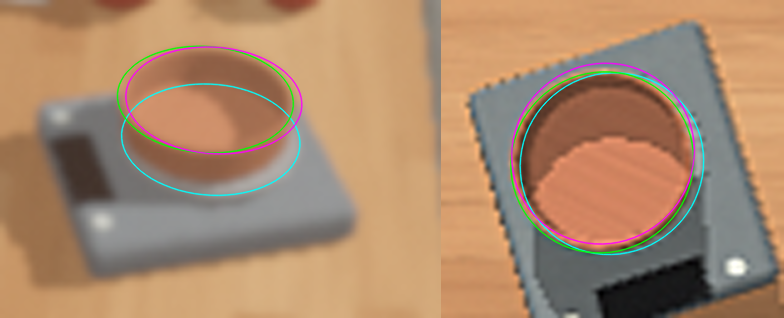

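Run:
```python
from h import *
b=cv2.imread('pics/s0.png');t=cv2.imread('pics/t0.png')
h,st,c=hull('side',b,(0,0,146),(180,20,255),(250,152,305,190))
print(st,c,onz('side',[c],.045),cv2.minEnclosingCircle(onz('side',h,.045)[:,:2].astype(np.float32)))
for lo in(130,138,142):
  for o in (0,1):
    h,st,c=hull('top',t,(0,0,lo),(180,14,175),(182,150,228,194));q=onz('top',h,.045)[:,:2].astype(np.float32)
    print(lo,st,c,cv2.minEnclosingCircle(q)) if o else 0
```

```text
[260 156  38  24 678] [278.12979351 167.82300885] [[0.60926714 0.23777333 0.045     ]] ((0.6060657501220703, 0.24317608773708344), 0.06950774043798447)
130 [ 186  155   38   37 1072] [204.34048507 172.62779851] ((0.6077485680580139, 0.2394741326570511), 0.062060654163360596)
138 [ 186  155   37   37 1051] [204.23882017 172.69457659] ((0.6070975661277771, 0.23908543586730957), 0.06154273822903633)
142 [ 187  155   36   37 1038] [204.3371869  172.68882466] ((0.6070975661277771, 0.23908543586730957), 0.06154273822903633)
```

Both views agree the pan is about 5 mm short in x. There is plenty of time, so I'll re-pinch it and slide it 5 mm in +x.

>>> carry_out(plan=[[[0.0115,-0.036,0],[0,0,-1.3],100],[[0.0115,-0.037,0],[0,0,0],120],[[0.0115,-0.037,0],[0,0,0],120],[[0.0115,-0.037,0],[0,0,0],120],[[0.0115,-0.037,0],[0,0,0],120],[[0.0115,-0.037,0],[0,0,0],120],[[0.0115,-0.037,0],[0,0,0],120],[[0.0115,-0.037,0],[0,0,0],120],[[0.0115,-0.037,0],[0,0,0],120],[[0.0115,-0.037,0],[0,0,0],120],[[0.0115,-0.037,0],[0,0,0],120],[[0.0115,-0.037,0],[0,0,0],120]], grip_force=20)

```text
time_s: 13.1
tcp_pos: [0.5821, 0.2313, 0.3334]
eef_rot: [-180.0, -0.0, 0.1]
contact_force: [1.4, -0.7, 0.2]
gripper_width: 0.0465
```

>>> carry_out(plan=[[[0.0115,-0.036,0],[0,0,0],120],[[0.0095,-0.033,0],[0,0,0],120],[[0,0,0],[0,0,0],120],[[0,0,0],[0,0,0],120],[[0,0,0],[0,0,0],120]])

```text
time_s: 13.52
tcp_pos: [0.6026, 0.2978, 0.3326]
eef_rot: [180.0, 0.1, 0.1]
contact_force: [-0.2, 0.3, 0.8]
gripper_width: 0.0463
```

Lower by 0.098 to z ≈ 0.235, then close.

>>> carry_out(plan=[[[0,0,0.03],[0,0,0],120],[[0,0,0.03],[0,0,0],120],[[0,0,0.025],[0,0,0],120],[[0,0,0.013],[0,0,0],120],[[0,0,0],[0,0,0],255],[[0,0,0],[0,0,0],255],[[0,0,0],[0,0,0],255],[[0,0,0],[0,0,0],255],[[0,0,0],[0,0,0],255],[[0,0,0],[0,0,0],255],[[0,0,0],[0,0,0],255],[[0,0,0],[0,0,0],255]])

```text
time_s: 14.52
tcp_pos: [0.6038, 0.2966, 0.2361]
eef_rot: [-180.0, -0.1, 0.1]
contact_force: [2.7, -0.6, 2.6]
gripper_width: 0.0051
```

>>> carry_out(plan=[[[0,0,0],[0,0,0],255],[[0,0,0],[0,0,0],255],[[0,0,0],[0,0,0],255],[[0.0015,0,0],[0,0,0],255],[[0.002,0,0],[0,0,0],255],[[0.0015,0,0],[0,0,0],255],[[0,0,0],[0,0,0],255],[[0,0,0],[0,0,0],255],[[0,0,0],[0,0,0],255]])

```text
time_s: 15.27
tcp_pos: [0.6078, 0.2966, 0.2359]
eef_rot: [180.0, 0.0, -0.0]
contact_force: [-3.3, 0.1, 10.4]
gripper_width: 0.0049
```

>>> carry_out(plan=[[[0,0,0],[0,0,0],245],[[0,0,0],[0,0,0],235],[[0,0,0],[0,0,0],220],[[0,0,0],[0,0,0],200],[[0,0,0],[0,0,0],180],[[0,0,0],[0,0,0],180],[[0,0,0],[0,0,0],180],[[0,0,-0.01],[0,0,0],180],[[0,0,-0.03],[0,0,0],180],[[0,0,-0.03],[0,0,0],120],[[0,0,-0.03],[0,0,0],60]])

```text
time_s: 16.18
tcp_pos: [0.6083, 0.2964, 0.3368]
eef_rot: [180.0, 0.0, 0.0]
contact_force: [0.3, 0.3, 1.0]
gripper_width: 0.034
```

>>> carry_out(plan=[[[-0.0125,0.04,0],[0,0,0],20],[[-0.0125,0.04,0],[0,0,0],20],[[-0.0125,0.04,0],[0,0,0],20],[[-0.0125,0.04,0],[0,0,0],20],[[-0.0125,0.04,0],[0,0,0],20],[[-0.0125,0.04,0],[0,0,0],20],[[-0.0125,0.04,0],[0,0,0],20],[[-0.0125,0.04,0],[0,0,0],20],[[-0.0125,0.04,0],[0,0,0],20],[[-0.0125,0.04,0],[0,0,0],20],[[-0.0125,0.04,0],[0,0,0],20],[[-0.0125,0.04,0],[0,0,1.3],20]])

```text
time_s: 17.18
tcp_pos: [0.4582, -0.1824, 0.3364]
eef_rot: [180.0, -0.1, -1.2]
contact_force: [0.8, 0.7, 0.5]
gripper_width: 0.0809
```

Run:
```python
from h import *
a=cap('top','t8.png');b=cap('side','s8.png');s=r.get_state();print(s['time_s'],s['tcp_pos'],s['eef_rot'],s['gripper_width'])
for n,im,box in(('top',a,(175,140,240,200)),('side',b,(235,140,315,200))):
    h,st,c=hull(n,im,(0,90,30),(12,255,255),box)
    q=onz(n,h,.079)[:,:2].astype(np.float32)
    print(n,st,c,onz(n,[c],.079 if n=='top' else .065),cv2.minEnclosingCircle(q))
```

```text
17.2833 [ 0.45705353 -0.1849249   0.33595305] [ 1.79983581e+02 -9.19670134e-03 -1.65507757e+00] 0.08112049853791489
top [ 184  154   37   37 1086] [202.35635359 172.06906077] [[0.60206663 0.23966122 0.079     ]] ((0.6031191945075989, 0.23860861361026764), 0.06109902635216713)
side [259 150  36  27 744] [276.65322581 162.85483871] [[0.60302147 0.239045   0.065     ]] ((0.6003150343894958, 0.22309523820877075), 0.07103528082370758)
```

The slide only gained about 1 mm because the pads slipped along the wall. The bottom edge of the rim still hides the platform edge, so the 4–5 mm offset is real. I'll push from the -x side with closed fingers.

>>> carry_out(plan=[[[0.0035,-0.035,0],[0,0,-1.5],255],[[0.0035,-0.036,0],[0,0,0],255],[[0.0035,-0.036,0],[0,0,0],255],[[0.0035,-0.036,0],[0,0,0],255],[[0.0035,-0.036,0],[0,0,0],255],[[0.0035,-0.036,0],[0,0,0],255],[[0.0035,-0.036,0],[0,0,0],255],[[0.0035,-0.036,0],[0,0,0],255],[[0.0035,-0.036,0],[0,0,0],255],[[0.0035,-0.036,0],[0,0,0],255],[[0.0035,-0.036,0],[0,0,0],255],[[0.0035,-0.03,0],[0,0,0],255]])

```text
time_s: 18.28
tcp_pos: [0.5003, 0.2471, 0.3361]
eef_rot: [-179.9, -0.1, 0.3]
contact_force: [0.7, 0.1, 0.2]
gripper_width: 0.0062
```

>>> carry_out(plan=[[[0,0,0.02],[0,0,0],255],[[0,0,0.03],[0,0,0],255],[[0,0,0.03],[0,0,0],255],[[0,0,0.02],[0,0,0],255],[[0,0,0],[0,0,0],255],[[0,0,0],[0,0,0],255],[[0,0,0],[0,0,0],255]])

```text
time_s: 18.87
tcp_pos: [0.5012, 0.245, 0.2368]
eef_rot: [-179.9, -0.1, 0.2]
contact_force: [0.3, 0.3, 0.8]
gripper_width: 0.0005
```

>>> carry_out(plan=[[[0.01,0.005,0],[0,0,0],255],[[0.01,0,0],[0,0,0],255],[[0.006,0,0],[0,0,0],255],[[0.002,0,0],[0,0,0],255],[[0.002,0,0],[0,0,0],255],[[0.002,0,0],[0,0,0],255],[[0.002,0,0],[0,0,0],255],[[0.002,0,0],[0,0,0],255],[[0,0,0],[0,0,0],255],[[0,0,0],[0,0,0],255]])

```text
time_s: 19.7
tcp_pos: [0.5366, 0.2395, 0.2351]
eef_rot: [180.0, 0.0, 0.2]
contact_force: [-0.4, -0.1, 0.4]
gripper_width: 0.0007
```

```bash
cat > pm.py <<'E'
from h import *
b=cap('side','sp.png');s=r.get_state();print(s['time_s'],s['tcp_pos'],s['contact_force'])
h,st,c=hull('side',b,(0,90,30),(12,255,255),(235,140,315,200));print(st,c,onz('side',[c],.065),'right/left edge px',h[:,0].max(),h[:,0].min())
E
python3 pm.py
```

```text
19.75 [0.53659799 0.23948049 0.23509179] [-0.44067886 -0.11952495  1.08871902]
[262 149  34  28 651] [279.35023041 163.31182796] [[0.61209844 0.23717859 0.065     ]] right/left edge px 295 262
```

>>> carry_out(plan=[[[-0.02,0,0],[0,0,0],255],[[-0.02,0,0],[0,0,0],255],[[0,0,-0.03],[0,0,0],255],[[0,0.02,-0.03],[0,0,0],200],[[0,0.04,-0.03],[0,0,0],100],[[0,0.041,-0.01],[0,0,0],20],[[0,0.041,0],[0,0,0],20],[[0,0.041,0],[0,0,0],20],[[0,0.041,0],[0,0,0],20],[[0,0.041,0],[0,0,0],20],[[0,0.041,0],[0,0,0],20],[[-0.01,0.041,0],[0,0,0],20]])

```text
time_s: 20.75
tcp_pos: [0.4886, -0.1018, 0.3304]
eef_rot: [180.0, -0.1, 0.3]
contact_force: [0.6, 0.0, -0.2]
gripper_width: 0.0552
```

>>> carry_out(plan=[[[-0.02,0.04,0],[0,0,0],20],[[-0.02,0.04,0],[0,0,0.6],20],[[0,0.035,0],[0,0,0.7],20],[[0,0,0],[0,0,0],20],[[0,0,0],[0,0,0],20]])

```text
time_s: 21.17
tcp_pos: [0.4502, -0.2113, 0.3301]
eef_rot: [180.0, -0.0, -1.3]
contact_force: [0.3, 0.6, -0.4]
gripper_width: 0.08
```

Run:
```python
from h import *
a=cap('top','t9.png');b=cap('side','s9.png');s=r.get_state();print(s['time_s'],s['tcp_pos'],s['eef_rot'],s['gripper_width'])
for n,im,box in(('top',a,(175,140,240,200)),('side',b,(235,140,315,200))):
    h,st,c=hull(n,im,(0,90,30),(12,255,255),box)
    q=onz(n,h,.079)[:,:2].astype(np.float32)
    print(n,st,c,onz(n,[c],.079 if n=='top' else .065),cv2.minEnclosingCircle(q))
A=cv2.resize(b[130:220,220:320],(444,400),interpolation=2)
B=cv2.resize(a[150:270,290:390],(333,400),interpolation=2)
cv2.imwrite('pics/g9.png',np.hstack([A,B]))
```

```text
21.2667 [ 0.45071956 -0.20954662  0.33002315] [-1.79994339e+02 -9.65461537e-03 -1.12331839e+00] 0.08060765410955567
top [ 184  153   37   37 1082] [202.30314233 171.1663586 ] [[0.60500542 0.23983622 0.079     ]] ((0.605294942855835, 0.2396651804447174), 0.06074308231472969)
side [260 150  36  27 742] [277.47169811 162.8328841 ] [[0.60577969 0.23936129 0.065     ]] ((0.6032351851463318, 0.2233668714761734), 0.07106688618659973)
```

View pics/g9.png

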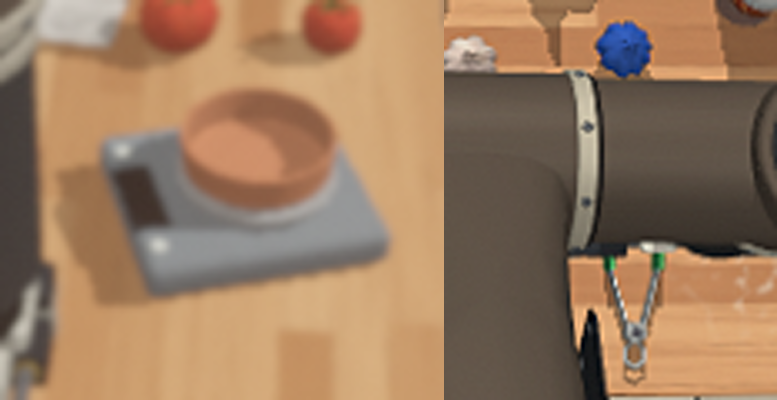

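The pan is now seated within about 2 mm of the platform centre. Next, the tongs.

>>> carry_out(plan=[[[-0.004,0.012,0.02],[0,0,0.2],10],[[0,0,0.03],[0,0,0],10],[[0,0,0.03],[0,0,0],10],[[0,0,0.03],[0,0,0],10],[[0,0,0],[0,0,0],10],[[0,0,0],[0,0,0],10]])

```text
time_s: 21.77
tcp_pos: [0.4466, -0.2205, 0.2194]
eef_rot: [180.0, 0.2, -1.2]
contact_force: [-0.3, -0.1, 0.6]
gripper_width: 0.0844
```

>>> carry_out(plan=[[[0,0.001,0.02],[0,0,0],10],[[0,0,0.012],[0,0,0],10],[[0,0,0.006],[0,0,0],10],[[0,0,0],[0,0,0],10],[[0,0,0],[0,0,0],80],[[0,0,0],[0,0,0],80],[[0,0,0],[0,0,0],80],[[0,0,0],[0,0,0],90],[[0,0,0],[0,0,0],104],[[0,0,0],[0,0,0],104],[[0,0,0],[0,0,0],104],[[0,0,0],[0,0,0],104]], grip_force=30)

```text
time_s: 22.77
tcp_pos: [0.4471, -0.2226, 0.1827]
eef_rot: [180.0, -0.1, -1.3]
contact_force: [0.1, 2.4, 5.3]
gripper_width: 0.052
```

>>> carry_out(plan=[[[0,0,0],[0,0,0],104],[[0,0,0],[0,0,0],104],[[0,0,0],[0,0,0],104],[[0,0,0],[0,0,0],104]])

```text
time_s: 23.1
tcp_pos: [0.4471, -0.2226, 0.1826]
eef_rot: [180.0, -0.1, -1.3]
contact_force: [1.2, 2.1, 6.1]
gripper_width: 0.0519
```

>>> carry_out(plan=[[[0,0,-0.005],[0,0,0],104],[[0,0,-0.01],[0,0,0],104],[[0,0,-0.02],[0,0,0],104],[[0,0,-0.025],[0,0,0],104],[[0,0,-0.025],[0,0,0],104],[[0,0,-0.015],[0,0,0],104],[[0,0,0],[0,0,0],104],[[0,0,0],[0,0,0],104]])

```text
time_s: 23.77
tcp_pos: [0.4463, -0.2226, 0.2827]
eef_rot: [-180.0, -0.1, -1.3]
contact_force: [-0.2, -0.4, -1.4]
gripper_width: 0.0521
```

>>> carry_out(plan=[[[0.003,-0.008,0],[0,0,0],104],[[0.007,-0.015,0],[0,0,0],104],[[0.01,-0.022,0],[0,0,0],104],[[0.01,-0.022,0],[0,0,0],104],[[0.01,-0.022,0],[0,0,0],104],[[0.01,-0.022,0],[0,0,0],104],[[0.008,-0.02,0],[0,0,0],104],[[0.007,-0.015,0],[0,0,0],104],[[0.003,-0.01,0],[0,0,0],104],[[0,0,0],[0,0,0],104],[[0,0,0],[0,0,0],104]])

```text
time_s: 24.68
tcp_pos: [0.5176, -0.0679, 0.281]
eef_rot: [180.0, 0.1, -1.2]
contact_force: [-0.2, -0.0, -0.9]
gripper_width: 0.052
```

Run:
```python
from h import *
a=cap('top','t10.png');b=cap('side','s10.png');s=r.get_state();print(s['time_s'],s['tcp_pos'],s['eef_rot'],s['gripper_width'])
A=cv2.resize(b[190:290,220:330],(440,400),interpolation=2)
B=cv2.resize(a[130:220,250:330],(356,400),interpolation=2)
cv2.imwrite('pics/g10.png',np.hstack([A,B]))
```

```text
24.7833 [ 0.51742805 -0.06861848  0.28145871] [ 1.79986188e+02  8.12163017e-02 -1.31471269e+00] 0.052241925147286754
```

View pics/g10.png

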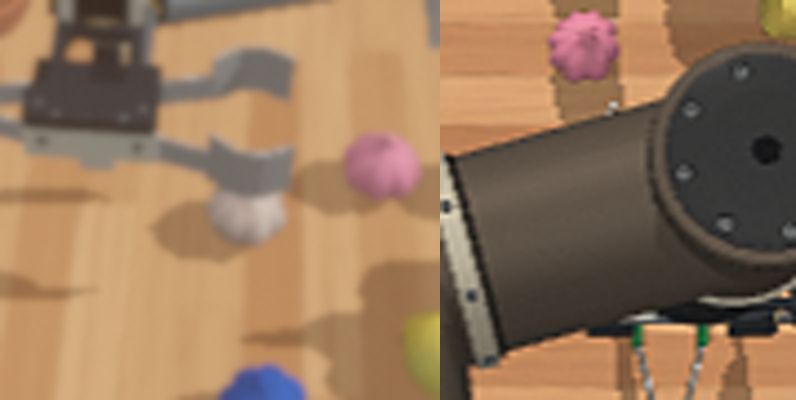

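The tongs hang level and open. The near jaw spans crop (208–295, 140–190), just above and beside the bulb at (248,215). I'll check the jaw position numerically.

Run:
```python
from h import *
def px(x,y):return [220+x/4,190+y/4]
# near jaw: bottom corners at z=.099; front/rear top corners at z=.141
print('bottom',onz('side',[px(208,182),px(293,182)],.099));
print('near top',onz('side',[px(209,138),px(294,150)],.141),'far top',onz('side',[px(216,68),px(294,58)],.141))
# other items
t=cv2.imread('pics/t0.png')
print('pink,blue',onz('top',[[165+422/3.6,130+38/3.6],[165+643/3.6,130+125/3.6]],.025))
a=cv2.imread('pics/s9.png')
for f in('s0.png','s9.png'):
    h,st,c=hull('side',cv2.imread('pics/'+f),(0,0,110),(180,75,255),(265,225,300,258));print(st,onz('side',[c],.025))
h,st,c=hull('top',t,(0,0,110),(180,75,255),(285,156,309,180));print(st,cv2.minEnclosingCircle(onz('top',h,.02)[:,:2].astype(np.float32)))
```

```text
bottom [[ 0.5892172  -0.1105021   0.099     ]
 [ 0.64387298 -0.1070846   0.099     ]]
near top [[ 0.5876562  -0.11067016  0.141     ]
 [ 0.64023001 -0.11730909  0.141     ]] far top [[ 0.59162162 -0.04872887  0.141     ]
 [ 0.64305088 -0.03601024  0.141     ]]
pink,blue [[ 0.71327624 -0.02045158  0.025     ]
 [ 0.62491408 -0.22136075  0.025     ]]
[272 234  19  17 248] [[ 0.61891673 -0.06876458  0.025     ]]
[272 234  19  17 258] [[ 0.61872032 -0.0690064   0.025     ]]
[289 161  16  16 179] ((0.618931770324707, -0.06650566309690475), 0.02736237272620201)
```

>>> carry_out(plan=[[[0.003,-0.005,0],[0,0,0],104],[[0,0,0],[0,0,0],104],[[0,0,0.01],[0,0,0],104],[[0,0,0.02],[0,0,0],104],[[0,0,0.02],[0,0,0],104],[[0,0,0.02],[0,0,0],104],[[0,0,0],[0,0,0],104]])

```text
time_s: 25.37
tcp_pos: [0.5192, -0.0639, 0.2082]
eef_rot: [179.9, 0.4, -1.4]
contact_force: [-1.6, -0.2, -0.7]
gripper_width: 0.0515
```

Run:
```python
from h import *
b=cap('side','s11.png');s=r.get_state();print(s['time_s'],s['tcp_pos'],s['contact_force'],s['gripper_width'])
cv2.imwrite('pics/g11.png',cv2.resize(b[195:265,230:320],(720,560),interpolation=2))
```

```text
25.4167 [ 0.52002687 -0.06375105  0.20997767] [-0.14484348  0.32855848 -0.05785911] 0.051869111460408034
```

View pics/g11.png

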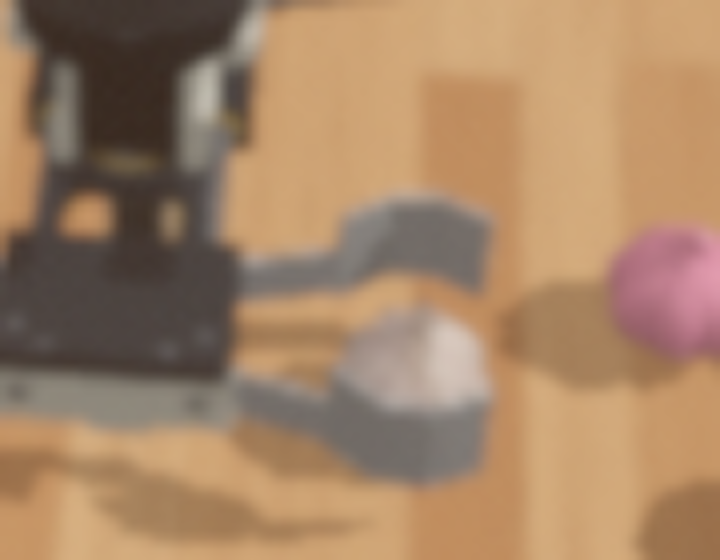

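The bulb's neck (crop 420,305) is between the jaws and centred along them. I'll lower the rest of the way and close.

>>> carry_out(plan=[[[0,0,0.012],[0,0,0],104],[[0,0,0.01],[0,0,0],104],[[0,0,0.004],[0,0,0],104],[[0,0,0],[0,0,0],104],[[0,0,0],[0,0,0],115],[[0,0,0],[0,0,0],130],[[0,0,0],[0,0,0],145],[[0,0,0],[0,0,0],150],[[0,0,0],[0,0,0],155],[[0,0,0],[0,0,0],165],[[0,0,0],[0,0,0],175],[[0,0,0],[0,0,0],185]], grip_force=30)

```text
time_s: 26.42
tcp_pos: [0.5212, -0.0633, 0.1862]
eef_rot: [-180.0, -0.0, -1.3]
contact_force: [0.6, -0.1, -1.1]
gripper_width: 0.0336
```

>>> carry_out(plan=[[[0,0,0],[0,0,0],185],[[0,0,0],[0,0,0],185],[[0,0,0],[0,0,0],185],[[0,0,0],[0,0,0],185],[[0,0,0],[0,0,0],185],[[0,0,0],[0,0,0],185]])

```text
time_s: 26.92
tcp_pos: [0.5212, -0.0632, 0.1861]
eef_rot: [-180.0, -0.0, -1.3]
contact_force: [1.0, -0.5, -0.5]
gripper_width: 0.0335
```

>>> carry_out(plan=[[[0,0,-0.004],[0,0,0],185],[[0,0,-0.008],[0,0,0],185],[[0,0,-0.015],[0,0,0],185],[[0,0,-0.02],[0,0,0],185],[[0,0,-0.025],[0,0,0],185],[[0,0,-0.025],[0,0,0],185],[[0,0,-0.02],[0,0,0],185],[[0,0,-0.012],[0,0,0],185],[[0,0,-0.005],[0,0,0],185],[[0,0,0],[0,0,0],185],[[0,0,0],[0,0,0],185]])

```text
time_s: 27.83
tcp_pos: [0.5206, -0.0633, 0.3198]
eef_rot: [-180.0, 0.0, -1.3]
contact_force: [0.7, 1.2, -1.5]
gripper_width: 0.034
```

Run:
```python
from h import *
b=cap('side','s12.png');s=r.get_state();print(s['time_s'],s['tcp_pos'],s['contact_force'],s['gripper_width'])
m=cv2.inRange(cv2.cvtColor(b,cv2.COLOR_BGR2HSV),(0,12,90),(20,75,255));z=np.zeros_like(m);z[150:258,250:320]=255
N,l,st,c=cv2.connectedComponentsWithStats(m&z)
for j in 1+np.argsort(-st[1:,4])[:3]:print(st[j],c[j])
print('expected bulb px',proj('side',[[s['tcp_pos'][0]+.0978,s['tcp_pos'][1]-.004,.157],[.6185,-.067,.025]]))
```

```text
27.8833 [ 0.52058267 -0.06331394  0.31922074] [-0.03157513 -1.04924594 -1.23816334] 0.03361334568346371
[250 194  47  28 811] [278.02589396 208.42293465]
[253 155  55  42 402] [276.34079602 177.82835821]
[250 187   4   3  11] [251.36363636 188.09090909]
expected bulb px [[284.81611813 208.18722532]
 [281.23658911 241.35320597]]
```

>>> carry_out(plan=[[[-0.0005,-0.008,0],[0,0,0],185],[[-0.001,-0.018,0],[0,0,0],185],[[-0.002,-0.028,0],[0,0,0],185],[[-0.002,-0.033,0],[0,0,0],185],[[-0.002,-0.033,0],[0,0,0],185],[[-0.002,-0.033,0],[0,0,0],185],[[-0.002,-0.033,0],[0,0,0],185],[[-0.002,-0.033,0],[0,0,0],185],[[-0.002,-0.03,0.001],[0,0,0],185],[[-0.002,-0.025,0.001],[0,0,0],185],[[-0.0015,-0.02,0.001],[0,0,0],185],[[-0.001,-0.012,0.001],[0,0,0],185]])

```text
time_s: 28.88
tcp_pos: [0.5075, 0.2456, 0.3148]
eef_rot: [179.9, 0.1, -1.2]
contact_force: [-0.7, 0.8, -0.7]
gripper_width: 0.0338
```

>>> carry_out(plan=[[[0,0,0],[0,0,0],185],[[0,0,0],[0,0,0],185],[[0,0,0],[0,0,0],185],[[0,0,0],[0,0,0],185]])

```text
time_s: 29.22
tcp_pos: [0.508, 0.2422, 0.3158]
eef_rot: [180.0, 0.0, -1.3]
contact_force: [-0.2, -0.6, -1.2]
gripper_width: 0.0337
```

Run:
```python
from h import *
a=cap('top','t13.png');b=cap('side','s13.png');s=r.get_state();print(s['time_s'],s['tcp_pos'],s['eef_rot'],s['contact_force'],s['gripper_width'])
A=cv2.resize(b[90:200,210:330],(436,400),interpolation=2)
B=cv2.resize(a[120:220,165:255],(360,400),interpolation=2)
cv2.imwrite('pics/g13.png',np.hstack([A,B]))
t=s['tcp_pos']
for n in('side','top'):print(n,'exp bulb',proj(n,[[t[0]+.0978,t[1]-.004,.157]]),'exp rim centre',proj(n,[[.6055,.2395,.079]]))
m=cv2.inRange(cv2.cvtColor(a,cv2.COLOR_BGR2HSV),(0,0,100),(25,70,255));z=np.zeros_like(m);z[135:185,185:225]=255
N,l,st,c=cv2.connectedComponentsWithStats(m&z)
for j in 1+np.argsort(-st[1:,4])[:3]:print(st[j],c[j],onz('top',[c[j]],.155))
```

```text
29.3167 [0.50810048 0.24223432 0.31611419] [ 1.79999274e+02  1.30292140e-03 -1.35758252e+00] [ 0.06246532 -0.11851342 -2.14244936] 0.03391174650155684
side exp bulb [[279.30889235 140.17273754]] exp rim centre [[277.64932796 159.48167899]]
top exp bulb [[198.24507624 165.72332177]] exp rim centre [[202.40780205 171.01120136]]
[185 156  24  29 289] [197.48788927 167.19031142] [[0.60194124 0.2408777  0.155     ]]
[221 168   1   6   6] [221.  170.5] [[0.58980981 0.17044081 0.155     ]]
[220 144   3   2   3] [221.         144.33333333] [[0.66992841 0.16994661 0.155     ]]
```

View pics/g13.png

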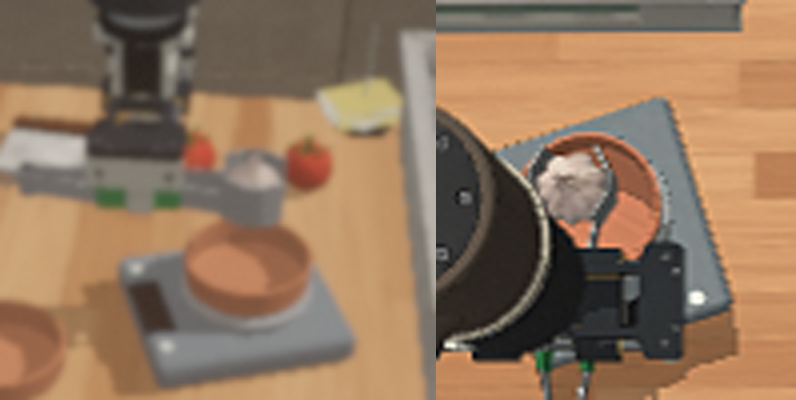

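The bulb is in the closed jaws above the pan. In the top view it measures near px (199,166) against (198,166) expected, and the side view agrees at px (279,138). The pan is still seated on the scale. Handing in.

>>> carry_out(plan=[[[0,0,0],[0,0,0],185],[[0,0,0],[0,0,0],185],[[0,0,0],[0,0,0],185],[[0,0,0],[0,0,0],185],[[0,0,0],[0,0,0],185],[[0,0,0],[0,0,0],185]])

```text
time_s: 29.82
tcp_pos: [0.508, 0.2431, 0.316]
eef_rot: [-180.0, 0.0, -1.3]
contact_force: [0.6, 0.7, -2.1]
gripper_width: 0.034
```

Run:
```python
from h import *
s=r.get_state();print(s['time_s'],s['tcp_pos'],s['gripper_width'])
b=cap('side','s14.png');d=cv2.absdiff(b,cv2.imread('pics/s13.png'));print('moved px',int((d.max(2)>40).sum()))
print('bulb top',onz('top',[[199.25,166.25]],.157))
print(r.close_job())
```

```text
29.8167 [0.50802447 0.24306951 0.31602613] 0.03397927143516807
moved px 0
bulb top [[0.60420593 0.2352069  0.157     ]]
the job is handed in; nothing more can be done
None
```

The pan is seated on the scale, and the tongs were still squeezing the garlic above it when I handed in at about 30 s of the 61 s allowed.

- **Pan:** it measures (0.605, 0.240) against the platform at (0.607, 0.2395), so it is about 2 mm off centre. My first grasp lifted before the fingers had closed and left the pan where it was. After the first placing it was about 5 mm off. Re-pinching and sliding it gained only about 1 mm, so I nudged it the rest of the way with closed fingers.
- **Garlic:** the tongs stayed open until they were round the bulb, then closed to 34 mm between the sleeves, and that width held steady. The bulb measures (0.604, 0.235), about 4 mm from the pan centre. Its underside should be about 50 mm above the rim; I worked that out from the arm height and did not measure it in the images.
- **Last check:** two side pictures about 0.5 s apart showed no movement.
- **Other objects:** I never went near the lemon, tomato or shaker with the gripper, but I took no final measurement of their positions.

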